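# Check the spring return of a mirror tilt table

## Robot

A 6-joint arm with a two-finger parallel gripper is mounted at the origin on a cart in front of the work surface, level with it; the furniture and walls round the work are solid. World frame = base frame: x ahead of the robot, y to its left, z up, the work surface at z = 0. Lengths are in m, angles in rad, forces in N, time in s.
With the tool pointing down it reaches from about 0.4 to 0.825 m from the base axis. Payload 7 kg.
Tool frame: the origin (TCP) lies midway between the tips of the shut fingers; the grasp point (between the pads) lies 19 mm behind it (r.grip_depth is the distance from the TCP to the grasp point, in m); z points along the fingers, y is the line along which they close (so a half turn about z gives the same grasp; the last joint's range is limited). The gripper opens to 88 mm and grips with 3 to 60 N. Pads are 19 mm wide; open, the fingers measure 130 mm over their backs; the gripper's body (78 mm by 193 mm) begins 47 mm behind the grasp point.
Start: joints at [-0.895, 0.359, 0.012, 0, -1.224, -0.288], TCP at [0.255, -0.625, 0.227] pointing down, gripper open.
Joint ranges: [-3.07, 3.07], [-1.43, 2.12], [-1.02, 1.25], [-3.03, 1.67], [-3.05, -0], [-3.03, 3.03]. Speed limits (rad/s): [2.39, 2.39, 3.01, 3.14, 3.14, 3.14].

## Interface

Orientations are given as a unit quaternion [w, x, y, z].
In Python, from rig import r gives the robot as it stands.
- The arm moves only by the tool drive_tool, never from a script. Its argument "targets" is text: rows parted by semicolons, each of 7 numbers parted by spaces: the shift along the world's x, y, z in cm, then the turn, a rotation vector about the world's x, y, z in degrees, then the closure in counts, from 0 (fully open) to 255 (shut). A call has 1 to 10 rows; each row shifts and turns the commanded pose from where the row before left it; what a row does not reach is not made up. A row lasts 1/8 s, in which the tool goes at most 62.5 mm and 10.7 degrees, less where a joint would pass 70% of its speed; a pose out of reach is approached as far as the arm can. A call is refused whole if a number of a shift passes 6.25 or a number of a turn 10.7, either way. A call with a gripper value outside its range is refused whole. The fingers move at their own pace and stop on an object; the grip force is fixed at half the most. Time passes only in rows, so rows that do not move let the fingers close. It gives the time, the measured TCP pose, the force, the opening and the grip force at its end, in the units of the state.
- r.read_state(): the state, without advancing time (a new reading comes with each control period).
- r.get_image(name): name is "side" or "top"; returns the picture (420x560x3 uint8, red, green, blue); there is no depth.
- r.camera_info(name): a dict with "camera_matrix" (3x3 intrinsics, pixels), "origin" and "attitude" of the camera in the world. Camera axes: x right, y down, z forward; pixel columns grow to the right and rows downward; lengths in m; the calibration is good to about 2 mm. A picture is of the moment at which its call begins. camera_info takes no time and is no camera call.
- r.sign_off(): hands the job in; it is judged then, once.
Trained networks look in the newest picture that a camera, given by its name, has taken for a name from the list of things; names that differ only in an ending like _2 or _b are one class to them, and where a whole thing is asked for, a point or a joint stands for the part that bears it (a point fixed in the world has none). Each returns a list of dicts, best first, with "confidence" (0 to 1); they miss things now and then, are a little off and sometimes report something else, mostly with a low value. They report only what shows in the picture. A call takes as long as a camera call.
- r.regions_of(name, camera): "mask" (420x560 bool, what is visible of it) and "box" ([centre column, centre row, width, height] in pixels, round what is visible of it).
- r.mark_of(name, camera): "location" ([row, column] in pixels: a listed point, or the origin of a listed thing).
The state is a dict: "time": time; "qpos": joint angles; "dq": joint speeds; "tau": joint torques, N m; "eef_pos": TCP position; "eef_rot": TCP orientation; "ft_force": force on the tool from outside, world axes, zero at the start; "ft_torque": the same for the moment, N m; "opening": finger opening in m; "finger_force": force on a finger pad.
Only numpy, scipy, OpenCV 4.12 (cv2) and the standard library are available. Lean on these libraries where they do the work, as an engineer would, in place of code of your own. Each camera call takes 0.05 s, during which the arm holds its last target. There are 200 camera calls.

## Task

Check the two sprung corners of the mirror tilt table, the blue corner first and then the red one: with a fingertip press the coloured pad down until that corner's pointer stands at the mark of the same colour on its scale, keep it there for about a second without pressing past the mark, then let go so that the corner springs back up. Only press: do not shift or lift the tilt table, do not move the marks, and leave the things around it alone.

Things in the scene. Friction and masses are not known exactly. Their poses are not given: they have to be found in the camera images.
- mount: mirror tilt table, loose, 2.4 kg: grey V-shaped base (12 mm thick, arms 52x230 mm at right angles), a post at the point of the V with an L-shaped tilt plate (arms 30x115 mm, top 66 mm up, level at rest) and a round mirror (top 102 mm up, the highest part). Origin: under the post, on the bench. At yaw 0 the V opens to the robot: blue arm along (-1,+1), red arm along (-1,-1)
- blue_pad: round blue press pad, 30 mm across and 6 mm thick, on the left corner of the tilt plate, 95 mm out from the post; origin at the centre of its underside, z up when the plate is at rest
- blue_pad_top (a point): centre of the upper face of the blue pad, 72 mm above the bench at rest: press here, straight down. The corner is sprung: it starts to move at about 2 N, is at its mark at about 4 to 9 N and comes back up by itself. Full travel is 19 mm at the pad
- blue_tilt (a joint): tilt of the blue corner, rad: 0 at rest (up), grows as it is pressed, at most 0.2. The corners tilt independently. Height of the blue pointer above the bench = 62 mm - 200 mm x sin(tilt). Still given while the fingers are on the pad, when the poses of the table's parts may be missing
- blue_pointer (a point): end of the black pointer (6 mm thick) that runs straight out from the blue corner, 200 mm from the post, 62 mm above the bench at rest; from here a tip 26 mm long bends outward across the scale. It goes down 2.1 mm for each mm that the pad goes down
- blue_mark (a point): centre of the blue mark, a blue clip 50 mm wide and 10 mm high across the white scale (46 mm wide, facing the robot) behind the pointer's tip; 12 to 28 mm below the pointer's rest height, set differently each time, on a stiff slide
- red_pad: round red press pad, 30 mm across and 6 mm thick, on the right corner of the tilt plate, 95 mm out from the post; origin at the centre of its underside, z up when the plate is at rest
- red_pad_top (a point): centre of the upper face of the red pad, 72 mm above the bench at rest: press here, straight down. The corner is sprung: it starts to move at about 2 N, is at its mark at about 4 to 9 N and comes back up by itself. Full travel is 19 mm at the pad
- red_tilt (a joint): tilt of the red corner, rad: 0 at rest (up), grows as it is pressed, at most 0.2. The corners tilt independently. Height of the red pointer above the bench = 62 mm - 200 mm x sin(tilt). Still given while the fingers are on the pad, when the poses of the table's parts may be missing
- red_pointer (a point): end of the black pointer (6 mm thick) that runs straight out from the red corner, 200 mm from the post, 62 mm above the bench at rest; from here a tip 26 mm long bends outward across the scale. It goes down 2.1 mm for each mm that the pad goes down
- red_mark (a point): centre of the red mark, a red clip 50 mm wide and 10 mm high across the white scale (46 mm wide, facing the robot) behind the pointer's tip; 12 to 28 mm below the pointer's rest height, set differently each time, on a stiff slide
- vial_1: small white vial with orange cap, 23 mm across, 48 mm high; a bystander, origin at the centre of its underside
- petri_1: closed petri dish, 90 mm across, 16 mm high; a bystander, origin at the centre of its underside
- label_tape: roll of beige tape lying flat, 104 mm across, 25 mm high; a bystander, origin at the centre of its underside
- reagent_1: brown bottle with black cap, 54 mm across, 93 mm high; a bystander, origin at the centre of its underside
- reagent_3: clear bottle with blue cap, 46 mm across, 83 mm high; a bystander, origin at the centre of its underside
- timer: white countdown timer lying flat, 62x62x15 mm; a bystander, origin at the centre of its underside
- pen_1: red pen lying flat, 12x145x9 mm; a bystander, origin at the centre of its underside

How it is judged:
By the outcome, as a careful person would: the job done as asked, in the order asked, and still so for the second after the job is handed in, with the robot touching nothing.
It also fails if it takes over 48 s, if anything falls off the work surface, if the arm or the gripper's body presses on something with over 40 N, if the wrist force passes 120 N, or if a joint passes its speed limit or range.

## Working session

There is one attempt and no reset: what is moved stays moved. The work goes in short steps, Python scripts to look and compute and a tool call to move; the robot and the scene stay as the last step left them, time stands still between calls to the robot, and variables do not carry over. Pictures are saved under pics/ and viewed, at most 10 in all, crops included, and the job is handed in when it is done.

Besides the shell and the picture viewer there is one more tool, called after "Request:" as name(argument=value, ...) on one line, values as JSON. drive_tool: Moves the arm, as the interface text tells. Its arguments: {"type":"object","properties":{"targets":{"type":"string"}},"required":["targets"]}

```bash
mkdir -p pics
cat > h.py <<'E'
import numpy as np, cv2
from rig import r
def cam(n):
    c=r.camera_info(n); K=np.array(c["camera_matrix"]); o=np.array(c["origin"]); a=np.array(c["attitude"])
    if a.size==4:
        from scipy.spatial.transform import Rotation as R
        a=R.from_quat(np.roll(a.ravel(),-1)).as_matrix()
    return K,o,a
def ray(n,row,col):
    K,o,A=cam(n); d=A@np.linalg.solve(K,[col,row,1.]); return o,d/np.linalg.norm(d)
def at_z(n,row,col,z):
    o,d=ray(n,row,col); return o+d*(z-o[2])/d[2]
def tri(p,q):
    (o1,d1),(o2,d2)=p,q
    s=np.linalg.lstsq(np.c_[d1,-d2],o2-o1,rcond=None)[0]
    a,b=o1+s[0]*d1,o2+s[1]*d2
    return (a+b)/2,np.linalg.norm(a-b)
def proj(n,P):
    K,o,A=cam(n); p=K@(A.T@(np.array(P)-o)); return p[:2]/p[2]
def save(n,f):
    im=r.get_image(n); cv2.imwrite(f,im[:,:,::-1]); return im
E
python3 - <<'E'
from h import *
np.set_printoptions(precision=4,suppress=True)
for n in("side","top"): save(n,f"pics/{n}0.png"); print(r.camera_info(n))
for k in["mount","blue_pad_top","red_pad_top","blue_pointer","red_pointer","blue_mark","red_mark","vial_1","petri_1","label_tape","reagent_1","reagent_3","timer","pen_1"]:
    L={}
    for n in("side","top"):
        m=r.mark_of(k,n)
        if m: L[n]=m[0]; 
    print(k,{n:(np.round(v["location"],1),round(v["confidence"],2)) for n,v in L.items()}, end=' ')
    if len(L)==2: print(*tri(ray("side",*L["side"]["location"]),ray("top",*L["top"]["location"])))
    else: print()
print(r.read_state())
E
```

```text
{'camera_matrix': array([[395.5094,   0.    , 274.9662],
       [  0.    , 395.5094, 215.6364],
       [  0.    ,   0.    ,   1.    ]]), 'origin': array([-0.1408,  0.9338,  0.6381]), 'attitude': array([ 0.1686, -0.2566,  0.8039, -0.5094])}
{'camera_matrix': array([[396.9801,   0.    , 281.8789],
       [  0.    , 396.9801, 210.0814],
       [  0.    ,   0.    ,   1.    ]]), 'origin': array([ 0.496 , -0.0055,  1.1559]), 'attitude': array([-0.0046,  0.7126, -0.7014,  0.0162])}
mount {'side': (array([236.6, 265.4]), 0.61), 'top': (array([190.7, 285.4]), 0.67)} [ 0.5932 -0.0298 -0.0095] 0.01387733577105435
blue_pad_top {'side': (array([227.1, 265.5]), 0.53), 'top': (array([203.6, 258.2]), 0.45)} [0.5449 0.042  0.0713] 0.0006115981821064546
red_pad_top {'side': (array([217.7, 293.8]), 0.62), 'top': (array([214.7, 307.3]), 0.42)} [ 0.5202 -0.0915  0.059 ] 0.008367187654470622
blue_pointer {'side': (array([216.9, 326.8]), 0.66), 'top': (array([190.9, 285.6]), 0.37)} [ 0.495  -0.0732  0.0878] 0.18732500901730478
red_pointer {'side': (array([215.2, 327.2]), 0.59), 'top': (array([249.1, 326.5]
[... 1024 characters left out ...]
, 0.95), 'top': (array([231.3, 119.2]), 0.64)} [0.4584 0.4411 0.0025] 0.007580893575010702
pen_1 {'side': (array([203.2, 367.8]), 0.48), 'top': (array([251.6, 420.3]), 0.53)} [ 0.4089 -0.4282  0.0188] 0.017246132400665217
{'time': 1.5, 'qpos': array([-0.8949,  0.3586,  0.0119, -0.    , -1.2241, -0.2881]), 'dq': array([-0.0007,  0.0022, -0.0009,  0.0006, -0.0004, -0.0008]), 'tau': array([  0.0035, -58.2383,  29.329 ,   7.0023,   0.0124,  -0.    ]), 'eef_pos': array([ 0.2552, -0.6249,  0.2265]), 'eef_rot': array([ 0.    , -0.1927,  0.9813,  0.    ]), 'ft_force': array([-0.215 , -0.1032,  0.2863]), 'ft_torque': array([0.0373, 0.0634, 0.0347]), 'finger_force': 0.0, 'opening': 0.0870950808184124}
```

Run:
```python
import cv2
a=cv2.imread("pics/side0.png")[170:300,190:370]; b=cv2.imread("pics/top0.png")[140:290,170:390]
cv2.imwrite("pics/side0c.png",cv2.resize(a,None,fx=4.4,fy=4.4,interpolation=cv2.INTER_CUBIC))
cv2.imwrite("pics/top0c.png",cv2.resize(b,None,fx=3.6,fy=3.6,interpolation=cv2.INTER_CUBIC))
```

```text
(no output)
```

View pics/side0c.png

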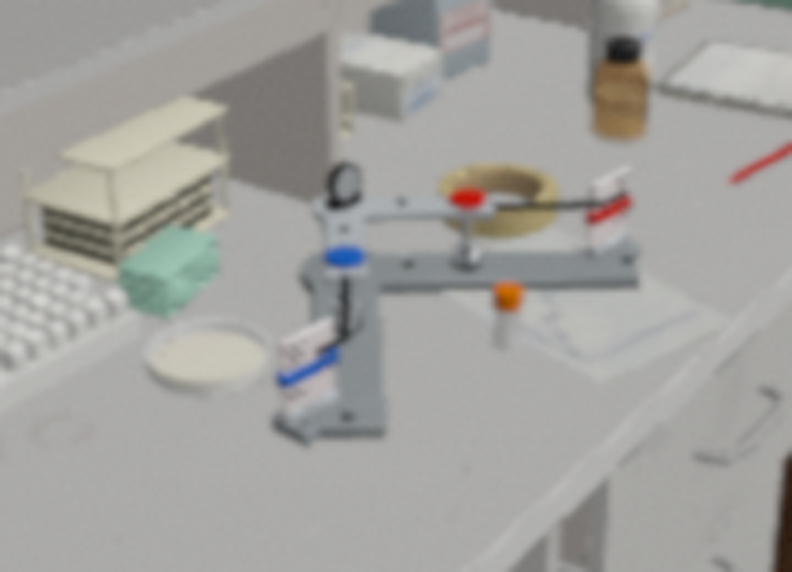

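View pics/top0c.png

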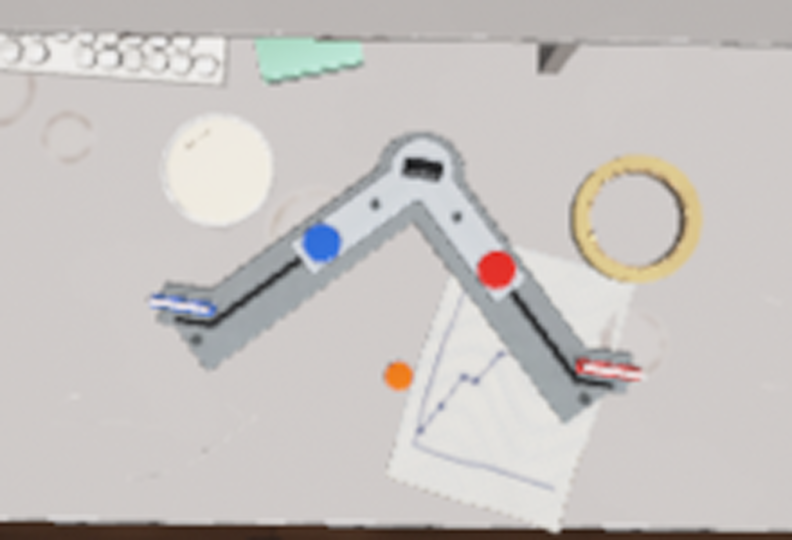

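Views: the side crop shows blue pad at full-image pixel (268,228), red pad (296,215), blue clip ≈(260,254), red clip ≈(329,217). The top crop shows the V opening to the robot, pads at (259,207) and (308,215), with the vial between the arms. Next: sub-pixel colour centroids and a model fit.

```bash
cat > m.py <<'E'
from h import *
from scipy.optimize import least_squares
np.set_printoptions(precision=4,suppress=True)
def blobs(im,c):
    h=cv2.cvtColor(im,cv2.COLOR_RGB2HSV).astype(int); H,S,V=h[...,0],h[...,1],h[...,2]
    m=((H>100)&(H<125)&(S>130)) if c=="blue" else (((H<4)|(H>175))&(S>150))
    n,l,st,ce=cv2.connectedComponentsWithStats(m.astype(np.uint8))
    return [(st[i,4],st[i,:4],ce[i]) for i in range(1,n) if st[i,4]>8 and 150<ce[i][1]<290 and 190<ce[i][0]<370]
if __name__=="__main__":
    for n in("side","top"):
        im=r.get_image(n)
        for c in("blue","red"):
            for b in blobs(im,c): print(n,c,b, at_z(n,b[2][1],b[2][0],.072))
E
python3 m.py
python3 - <<'E'
import cv2
im=cv2.imread("pics/side0.png")
a=cv2.resize(im[235:275,240:290],None,fx=9,fy=9,interpolation=cv2.INTER_NEAREST);b=cv2.resize(im[200:240,305:343],None,fx=9,fy=9,interpolation=cv2.INTER_NEAREST)
import numpy as np
cv2.imwrite("pics/marks0.png",np.hstack([a,b]))
E
```

```text
side blue (np.int32(24), array([264, 226,   8,   4], dtype=int32), array([267.7917, 227.8333])) [0.5353 0.0433 0.072 ]
side blue (np.int32(21), array([254, 249,  12,   8], dtype=int32), array([260.5238, 252.9524])) [0.4587 0.1801 0.072 ]
side red (np.int32(27), array([329, 159,   6,   5], dtype=int32), array([331.5556, 161.2222])) [ 0.7045 -0.6911  0.072 ]
side red (np.int32(15), array([293, 214,   7,   3], dtype=int32), array([296. , 214.8])) [ 0.515  -0.0893  0.072 ]
side red (np.int32(10), array([325, 216,   7,   4], dtype=int32), array([328. , 217.5])) [ 0.4157 -0.1319  0.072 ]
top blue (np.int32(73), array([255, 203,   9,   9], dtype=int32), array([259., 207.])) [0.5354 0.0395 0.072 ]
top red (np.int32(75), array([303, 210,  10,  10], dtype=int32), array([307.44, 214.36])) [ 0.5174 -0.0932  0.072 ]
```

View pics/marks0.png

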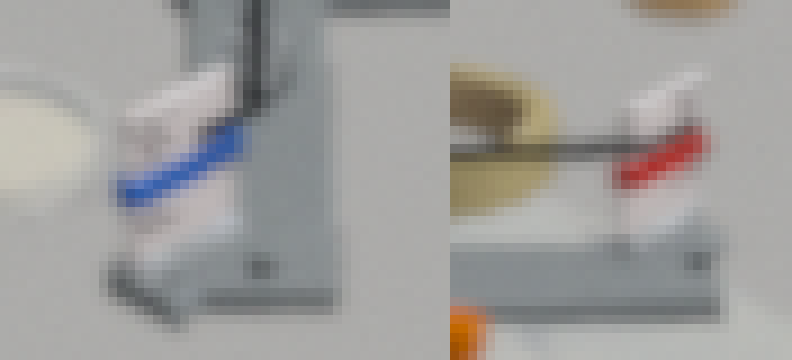

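```bash
cat > fit.py <<'E'
from m import *
def avg(n,k=6): return np.mean([r.get_image(n).astype(float) for _ in range(k)],0)
def wc(im,c,box):  # soft colour centroid
    x0,x1,y0,y1=box; p=im[y0:y1,x0:x1]
    w=(p[...,2]-np.maximum(p[...,0],p[...,1])) if c=="blue" else (p[...,0]-np.maximum(p[...,2],p[...,1]))
    w=np.clip(w-25,0,None); Y,X=np.mgrid[y0:y1,x0:x1]
    return np.array([(w*X).sum(),(w*Y).sum()])/w.sum(), w
if __name__=="__main__":
    S,T=avg("side"),avg("top"); np.savez("rest.npz",S=S,T=T)
    tb,_=wc(T,"blue",(250,268,198,216)); tr,_=wc(T,"red",(298,318,205,224))
    B,Rr=at_z("top",tb[1],tb[0],.0715),at_z("top",tr[1],tr[0],.0715)
    ym=(B-Rr)[:2]; print("dist",np.linalg.norm(ym)); ym/=np.linalg.norm(ym); xm=np.array([ym[1],-ym[0]])
    O=(B+Rr)[:2]/2+.0672*xm; print("O",O,"yaw",np.arctan2(xm[1],xm[0]),"B",B,"R",Rr)
    W=lambda x,y,z:np.r_[O+x*xm+y*ym,z]
    sb,_=wc(S,"blue",(260,277,221,234)); sr,_=wc(S,"red",(289,305,210,220))
    eb=sb-proj("side",W(-.0672,.0672,.071)); er=sr-proj("side",W(-.0672,-.0672,.071)); off=(eb+er)/2
    print("side offs",eb,er)
    for c,box,sb_,s in(("blue",(205,235,215,232),(248,273,240,268),1),("red",(325,355,233,252),(318,340,205,230),-1)):
        t,_=wc(T,c,box); u,_=wc(S,c,sb_)
        for z in(.04,.045,.05):
            P=at_z("top",t[1],t[0],z)[:2]-O; print(c,t,u,z,"mount xy",P@xm,P@ym)
        o,d=ray("side",u[1]-off[1],u[0]-off[0]); 
        for xs in(-.125,-.13,-.135):
            k=(xs-(o[:2]-O)@xm)/(d[:2]@xm); Q=o+k*d; print("  xs",xs,"y",(Q[:2]-O)@ym,"z",Q[2])
        print("  pointer end px",proj("side",W(-.1414,s*.1414,.062))+off,"tip",proj("side",W(-.1414,s*.1674,.062))+off, "top px", proj("top",W(-.1414,s*.1414,.062)),proj("top",W(-.1414,s*.1674,.062)))
    np.savez("pose.npz",O=O,xm=xm,ym=ym,off=off)
E
python3 fit.py
```

```text
dist 0.13435097463173126
O [ 0.5928 -0.036 ] yaw -0.13605875459440378 B [0.5353 0.0397 0.0715] R [ 0.5171 -0.0934  0.0715]
side offs [-0.4468  0.1788] [-0.2263 -0.0638]
blue [222.2898 224.3655] [259.7955 253.3922] 0.04 mount xy -0.12988670266120778 0.16262708978006882
blue [222.2898 224.3655] [259.7955 253.3922] 0.045 mount xy -0.12975286102549954 0.1619747741894924
blue [222.2898 224.3655] [259.7955 253.3922] 0.05 mount xy -0.12961901938979123 0.16132245859891603
  xs -0.125 y 0.16205259420552431 z 0.04120901329416271
  xs -0.13 y 0.16681996600296983 z 0.045278202332212025
  xs -0.135 y 0.17158733780041552 z 0.04934739137026145
  pointer end px [268.5268 246.5727] tip [262.2608 249.8395] top px [228.2209 229.733 ] [218.8474 228.3043]
red [337.0931 241.9202] [328.1098 217.4235] 0.04 mount xy -0.13000114969362944 -0.16346268866146973
red [337.0931 241.9202] [328.1098 217.4235] 0.045 mount xy -0.12986679524170952 -0.16265385562022583
red [337.0931 241.9202] [328.1098 217.4235] 0.05 mount xy -0.12973244078978963 -0.16184502257898187
  xs -0.125 y -0.1743643618097032 z 0.041184122973280335
  xs -0.13 y -0.1673034388611206 z 0.04525348170320498
  xs -0.135 y -0.16024251591253796 z 0.0493228404331294
  pointer end px [326.4877 216.3543] tip [331.0295 213.9864] top px [329.8288 245.2197] [339.1386 246.6386]
```

Request:
drive_tool(targets="2 4.75 0 0 0 0 255;2 4.75 0 0 0 0 255;2 4.75 0 0 0 0 255;2 4.75 0 0 0 0 255;2 4.75 0 0 0 0 255;2 4.75 0 0 0 0 255;2 4.75 0 0 0 0 255;2 4.75 0 0 0 0 255;2 4.75 0 0 0 0 255;2 4.75 0 0 0 0 255")

```text
time: 3.45
eef_pos: [0.4557, -0.1482, 0.227]
eef_rot: [0.001, -0.193, 0.981, -0.0]
ft_force: [1.6, -0.0, 1.1]
opening: 0.0005
finger_force: 0.0
```

Request:
drive_tool(targets="2 4.75 0 0 0 0 255;2 4.75 0 0 0 0 255;2 4.75 -2 0 0 0 255;2 4.75 -4 0 0 0 255;0 0 -4 0 0 0 255;0 0 0 0 0 0 255;0 0 0 0 0 0 255")

```text
time: 4.32
eef_pos: [0.5352, 0.0379, 0.1297]
eef_rot: [0.001, -0.193, 0.981, -0.0]
ft_force: [0.3, -0.2, 1.0]
opening: 0.0003
finger_force: 0.0
```

Request:
drive_tool(targets="0 0.2 -2.5 0 0 0 255;0 0 -2 0 0 0 255;0 0 -0.5 0 0 0 255;0 0 0 0 0 0 255;0 0 0 0 0 0 255")

```text
time: 4.95
eef_pos: [0.5352, 0.0403, 0.0796]
eef_rot: [0.001, -0.193, 0.981, 0.0]
ft_force: [-0.3, -0.4, 0.9]
opening: 0.0005
finger_force: 0.0
```

Run:
```python
from h import *
print(r.read_state()["ft_force"],r.read_state()["eef_pos"])
a=save("side","pics/side1.png")[190:290,220:350];b=save("top","pics/top1.png")
cv2.imwrite("pics/side1c.png",cv2.resize(a[:,:,::-1],None,fx=6,fy=6,interpolation=cv2.INTER_CUBIC))
```

```text
[-0.29011714 -0.40319301  0.89637939] [0.53522419 0.0402535  0.07961185]
```

View pics/side1c.png

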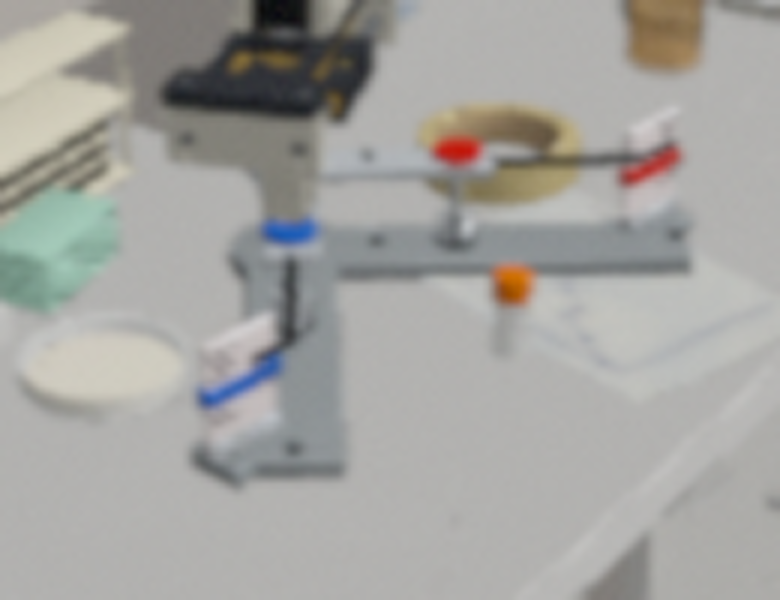

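The gripper is centred on the blue pad, with the scale and pointer tip (side image ≈(262,249)) in clear view. Now find contact.

Request:
drive_tool(targets="0 0 -0.4 0 0 0 255;0 0 -0.2 0 0 0 255;0 0 -0.2 0 0 0 255;0 0 0 0 0 0 255")

```text
time: 5.55
eef_pos: [0.5343, 0.0403, 0.0702]
eef_rot: [-0.0, -0.193, 0.981, 0.0]
ft_force: [-1.9, 2.6, 3.3]
opening: 0.0003
finger_force: 1.7
```

Request:
drive_tool(targets="0 0 -0.2 0 0 0 255;0 0 0 0 0 0 255;0 0 0 0 0 0 255")

```text
time: 5.92
eef_pos: [0.5344, 0.0403, 0.0683]
eef_rot: [0.0, -0.193, 0.981, 0.0]
ft_force: [-2.5, 2.4, 4.4]
opening: 0.0004
finger_force: 2.3
```

Request:
drive_tool(targets="0 0 -0.2 0 0 0 255;0 0 0 0 0 0 255;0 0 0 0 0 0 255")

```text
time: 6.3
eef_pos: [0.5344, 0.0403, 0.0664]
eef_rot: [0.0, -0.193, 0.981, 0.0]
ft_force: [-2.9, 2.3, 4.9]
opening: 0.0006
finger_force: 2.8
```

```bash
cat > tilt.py <<'E'
from fit import *
from scipy.ndimage import map_coordinates
p=np.load("pose.npz"); O,xm,ym,off=[p[k] for k in("O","xm","ym","off")]
W=lambda x,y,z:np.r_[O+x*xm+y*ym,z]
Z=np.arange(.03,.0661,.0005)
def score(im,c,Z=Z):
    s=1 if c=="blue" else -1; g=im.mean(2) if c!="x" else im; out=[]
    g=im.max(2)   # black is dark in all channels
    for z in Z:
        sl=(.062-z)/.2; rr=.2*np.sqrt(1-sl**2)/np.sqrt(2)
        pts=[W(-rr,s*(rr+t),z) for t in np.linspace(.0,.025,12)]+[W(-rr*k,s*rr*k,.062-sl*.2*k) for k in np.linspace(.8,1,12)]
        q=np.array([proj("side",P)+off for P in pts])
        out.append(map_coordinates(g,[q[:,1],q[:,0]],order=1).mean())
    out=np.array(out); i=np.clip(out.argmin(),1,len(Z)-2); a,b,c_=out[i-1:i+2]
    return Z[i]+.0005*(a-c_)/(2*(a-2*b+c_)+1e-9), out[i]
if __name__=="__main__":
    import sys
    z0=score(np.load("rest.npz")["S"],sys.argv[1]); S=avg("side",4); np.savez("now.npz",S=S)
    z1=score(S,sys.argv[1]); s=r.read_state()
    print("rest",z0,"now",z1,"drop mm",1e3*(z0[0]-z1[0]),s["eef_pos"],s["ft_force"],s["time"])
    pad=wc(S,sys.argv[1],(255,280,218,240) if sys.argv[1]=="blue" else (285,309,206,226))[0]; print("pad px",pad)
E
python3 tilt.py blue
python3 - <<'E'
import cv2,numpy as np
R=np.load("rest.npz")["S"];N=np.load("now.npz")["S"]
f=lambda a:cv2.resize(a[235:270,245:283,::-1].astype(np.uint8),None,fx=10,fy=10,interpolation=cv2.INTER_NEAREST)
cv2.imwrite("pics/cmp.png",np.hstack([f(R),f(N)]))
E
```

```text
rest (np.float64(0.06417444178575847), np.float64(91.9548342024098)) now (np.float64(0.05162087995833891), np.float64(96.34955904650121)) drop mm 12.55356182741956 [0.5344 0.0402 0.0664] [-3.3054  2.8434  4.749 ] 6.5
pad px [268.9635 230.9061]
```

View pics/cmp.png

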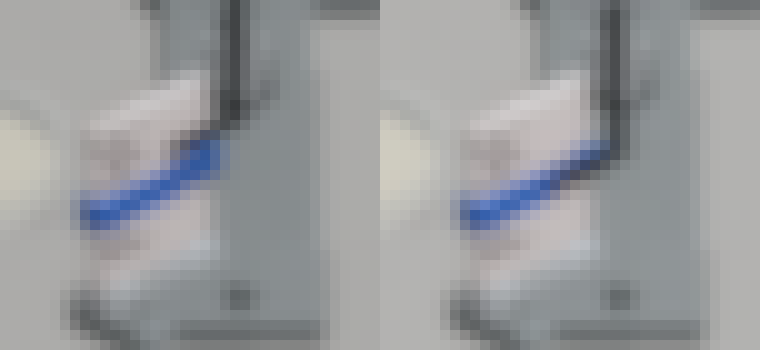

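Run:
```python
from tilt import *
S=np.load("rest.npz")["S"]; N=np.load("now.npz")["S"]
print("red rest",score(S,"red"))
def part(im,s,mode):
    out=[];g=im.max(2)
    for z in Z:
        sl=(.062-z)/.2; rr=.2*np.sqrt(1-sl**2)/np.sqrt(2)
        pts=[W(-rr,s*(rr+t),z) for t in np.linspace(.006,.022,12)] if mode=="tip" else [W(-rr*k,s*rr*k,.062-sl*.2*k) for k in np.linspace(.7,.97,12)]
        q=np.array([proj("side",P)+off for P in pts]); out.append(map_coordinates(g,[q[:,1],q[:,0]],order=1).mean())
    return np.array(out)
for nm,im,s in(("blue rest",S,1),("blue now",N,1),("red rest",S,-1)):
    for mode in("tip","arm"):
        o=part(im,s,mode); print(nm,mode,Z[o.argmin()],o[::4].round())
def prof(im,c,s,xs):
    w=(im[...,2]-np.maximum(im[...,0],im[...,1])) if c=="blue" else (im[...,0]-np.maximum(im[...,2],im[...,1]))
    w=np.clip(w,0,None); z=np.arange(.03,.062,.0005); P=[]
    for y in np.arange(.146,.187,.005):
        q=np.array([proj("side",W(xs,s*y,k))+off for k in z]); v=map_coordinates(w,[q[:,1],q[:,0]],order=1)
        v=np.clip(v-.25*v.max(),0,None); P.append((v*z).sum()/v.sum())
    return np.array(P)
for c,s in(("blue",1),("red",-1)):
    for xs in(-.13,-.132): print(c,xs,prof(S,c,s,xs))
```

```text
Traceback (most recent call last):
  File "tilt.py", line 12, in score
    q=np.array([proj("side",P)+off for P in pts])
                ~~~~^^^^^^^^^^
  File "h.py", line 19, in proj
    K,o,A=cam(n); p=K@(A.T@(np.array(P)-o)); return p[:2]/p[2]
          ~~~^^^
  File "h.py", line 4, in cam
    c=r.camera_info(n); K=np.array(c["camera_matrix"]); o=np.array(c["origin"]); a=np.array(c["attitude"])
ValueError: time passes only in moves, steps and waits
```

```bash
sed -i 's/^def cam(n):/import functools\n@functools.cache\ndef cam(n):/' h.py
cat > an.py <<'E'
from tilt import *
def part(im,s,mode):
    out=[];g=im.max(2)
    for z in Z:
        sl=(.062-z)/.2; rr=.2*np.sqrt(1-sl**2)/np.sqrt(2)
        pts=[W(-rr,s*(rr+t),z) for t in np.linspace(.006,.022,12)] if mode=="tip" else [W(-rr*k,s*rr*k,.062-sl*.2*k) for k in np.linspace(.7,.97,12)]
        q=np.array([proj("side",P)+off for P in pts]); out.append(map_coordinates(g,[q[:,1],q[:,0]],order=1).mean())
    return np.array(out)
def prof(im,c,s,xs):
    w=(im[...,2]-np.maximum(im[...,0],im[...,1])) if c=="blue" else (im[...,0]-np.maximum(im[...,2],im[...,1]))
    w=np.clip(w,0,None); z=np.arange(.03,.062,.0005); P=[]
    for y in np.arange(.146,.187,.005):
        q=np.array([proj("side",W(xs,s*y,k))+off for k in z]); v=map_coordinates(w,[q[:,1],q[:,0]],order=1)
        v=np.clip(v-.25*v.max(),0,None); P.append((v*z).sum()/v.sum())
    return np.array(P)
if __name__=="__main__":
  S=np.load("rest.npz")["S"]; N=np.load("now.npz")["S"]
  for nm,im,s in(("blue rest",S,1),("blue now",N,1),("red rest",S,-1)):
    for mode in("tip","arm"):
        o=part(im,s,mode); print(nm,mode,Z[o.argmin()],o[::4].round())
  for c,s in(("blue",1),("red",-1)):
    for xs in(-.13,-.132): print(c,xs,prof(S,c,s,xs))
E
python3 an.py
```

```text
blue rest tip 0.06400000000000003 [167. 166. 166. 166. 166. 164. 161. 156. 152. 150. 151. 153. 153. 151.
 144. 128. 109. 102. 110.]
blue rest arm 0.061000000000000026 [119. 117. 115. 113. 111. 108. 106. 104. 101.  99.  96.  93.  90.  88.
  86.  85.  85.  85.  85.]
blue now tip 0.05150000000000002 [174. 173. 173. 173. 173. 170. 166. 157. 141. 121. 103. 100. 113. 135.
 152. 160. 163. 163. 163.]
blue now arm 0.061000000000000026 [109. 107. 105. 103. 100.  98.  96.  94.  92.  92.  91.  91.  91.  91.
  90.  90.  90.  90.  91.]
red rest tip 0.06350000000000003 [186. 187. 187. 186. 185. 183. 181. 180. 180. 179. 177. 174. 169. 163.
 154. 142. 131. 128. 140.]
red rest arm 0.06400000000000003 [176. 174. 173. 171. 170. 168. 166. 165. 163. 161. 160. 157. 154. 147.
 132. 116. 107.  99. 110.]
blue -0.13 [0.0459 0.0459 0.0449 0.0442 0.0442 0.0445 0.0449 0.0451 0.0457]
blue -0.132 [0.0473 0.0477 0.047  0.046  0.0458 0.046  0.0465 0.0466 0.047 ]
red -0.13 [0.0473 0.046  0.0453 0.0451 0.0448 0.0447 0.0446 0.0444 0.0444]
red -0.132 [0.0481 0.0472 0.0468 0.0466 0.0464 0.0463 0.0461 0.0462 0.0459]
```

```bash
cat > rf.py <<'E'
from tilt import *
from itertools import product
S=np.load("rest.npz")["S"]; N=np.load("now.npz")["S"]; T=np.load("rest.npz")["T"]
dv=proj("side",W(-.1414,.155,.0639))-proj("side",W(-.1414,.155,.062)); off2=np.array([off[0],off[1]+dv[1]]); print("off2",off2)
SS=8
def box(b,x,y,z): # rasterised silhouette, supersampled, in roi b=(x0,x1,y0,y1)
    q=np.array([proj("side",W(*p))+off2 for p in product(x,y,z)])
    h=cv2.convexHull(((q-[b[0]-.5,b[2]-.5])*SS*16).astype(np.float32)).astype(np.int32)
    m=np.zeros(((b[3]-b[2])*SS,(b[1]-b[0])*SS),np.uint8); cv2.fillConvexPoly(m,h,1,shift=4); return m
def model(b,s,xf,th,z,zt,bl,yc=.162):
    m=box(b,(xf,xf+th),(s*(yc-.025),s*(yc+.025)),(z-.005,z+.005))
    k=box(b,(-.1444,-.1384),(s*.1384,s*.1674),(zt-.003,zt+.003))
    m=(m&(1-k)).astype(np.float32); m=cv2.GaussianBlur(m,(0,0),bl*SS)
    return cv2.resize(m,None,fx=1/SS,fy=1/SS,interpolation=cv2.INTER_AREA)
def wgt(im,c,b):
    p=im[b[2]:b[3],b[0]:b[1]]
    w=(p[...,2]-.5*(p[...,0]+p[...,1])) if c=="blue" else (p[...,0]-.5*(p[...,2]+p[...,1]))
    return w-np.median(w)
bb,rb=(246,276,238,268),(316,340,206,230)
data=[("blue",S,bb,1,.062),("blue",N,bb,1,.0498),("red",S,rb,-1,.062)]
def res(p,full=False):
    xf,th,zb,zr,bl,yc=p; o=[]
    for c,im,b,s,zt in data:
        w=wgt(im,c,b); m=model(b,s,xf,th,zb if s>0 else zr,zt,max(bl,.2),yc); a=(w*m).sum()/(m*m).sum(); o.append(((w-a*m)/a).ravel())
    return np.concatenate(o)
from scipy.optimize import minimize
for th in(.001,.003,.005):
  for xf in(-.136,-.134,-.132,-.130,-.128):
    f=minimize(lambda q:(res([xf,th,*q])**2).sum(),[.044,.044,.6,.162],method="Nelder-Mead",options=dict(initial_simplex=np.array([.044,.044,.6,.162])+np.vstack([np.zeros(4),np.diag([.003,.003,.2,.003])]),maxiter=120,xatol=1e-5))
    print(th,xf,f.x,f.fun)
E
python3 rf.py
```

```text
off2 [-0.3366 -0.5091]
0.001 -0.136 [0.0477 0.0482 1.1873 0.1685] 10.349084024935543
0.001 -0.134 [0.0464 0.0469 1.1432 0.1677] 8.75698921026531
0.001 -0.132 [0.0448 0.0461 0.987  0.1663] 8.012405763379784
0.001 -0.13 [0.0431 0.0436 0.9562 0.166 ] 8.164993880173425
0.001 -0.128 [0.0414 0.0422 0.9904 0.1646] 9.379770418161971
0.003 -0.136 [0.047  0.0476 1.0266 0.1676] 13.084630757495855
0.003 -0.134 [0.0454 0.0461 0.9718 0.1667] 11.623102059529845
0.003 -0.132 [0.0436 0.045  0.9519 0.1658] 11.368760296479682
0.003 -0.13 [0.0422 0.0428 0.8237 0.1656] 12.668218067025364
0.003 -0.128 [0.0409 0.0423 0.9897 0.1637] 14.625365607087591
0.005 -0.136 [0.0461 0.0472 0.975  0.1666] 17.562368574773007
0.005 -0.134 [0.0447 0.0455 0.9582 0.1663] 16.321489872018063
0.005 -0.132 [0.043  0.0449 0.8394 0.1655] 16.91010202622281
0.005 -0.13 [0.0413 0.0435 0.9486 0.1645] 18.84574428819287
0.005 -0.128 [0.0398 0.0421 1.0899 0.1628] 22.326101023821465
```

Request:
drive_tool(targets="0 0 -0.2 0 0 0 255;0 0 0 0 0 0 255;0 0 0 0 0 0 255")

```text
time: 6.88
eef_pos: [0.5344, 0.0404, 0.0645]
eef_rot: [0.0, -0.193, 0.981, 0.0]
ft_force: [-3.2, 3.7, 5.8]
opening: 0.0003
finger_force: 3.3
```

```bash
python3 tilt.py blue
```

```text
rest (np.float64(0.06417444178575847), np.float64(91.9548342024098)) now (np.float64(0.047807727786381676), np.float64(95.52680771005328)) drop mm 16.366713999376795 [0.5344 0.0403 0.0645] [-4.0853  3.0612  6.6159] 7.075
pad px [268.986  231.2476]
```

Request:
drive_tool(targets="0 0 -0.06 0 0 0 255;0 0 0 0 0 0 255;0 0 0 0 0 0 255;0 0 0 0 0 0 255")

```text
time: 7.58
eef_pos: [0.5344, 0.0403, 0.0639]
eef_rot: [0.0, -0.193, 0.981, 0.0]
ft_force: [-3.2, 3.3, 6.4]
opening: 0.0007
finger_force: 3.5
```

```bash
python3 tilt.py blue
python3 - <<'E'
import cv2,numpy as np
N=np.load("now.npz")["S"]
cv2.imwrite("pics/n2.png",cv2.resize(N[215:275,240:340,::-1].astype(np.uint8),None,fx=8,fy=8,interpolation=cv2.INTER_NEAREST))
E
```

```text
rest (np.float64(0.06417444178575847), np.float64(91.9548342024098)) now (np.float64(0.04664685518239808), np.float64(94.40469887360155)) drop mm 17.527586603360394 [0.5344 0.0404 0.0639] [-3.4883  3.5416  5.7869] 7.775
pad px [269.1152 231.4779]
```

View pics/n2.png

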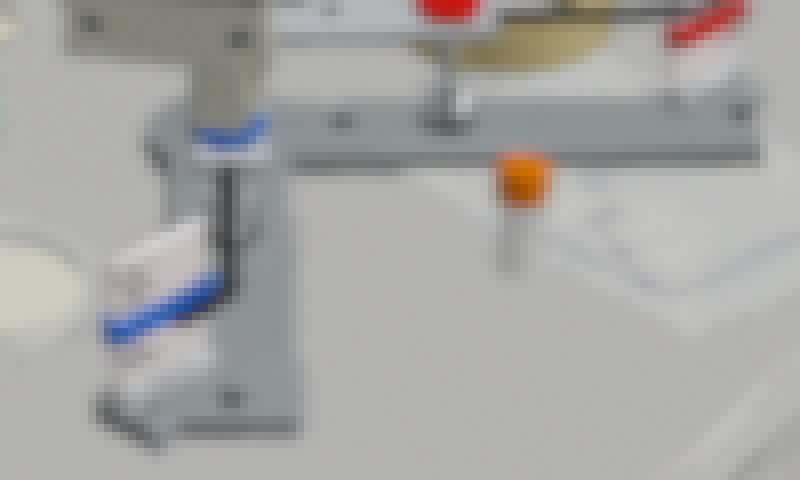

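The tip now sits just under the blue clip as seen by the camera (parallax, as predicted), around pixel (265,252). I'll refit the mark with the now-unoccluded clip before the hold.

```bash
sed -e 's/N,bb,1,.0498/N,bb,1,.0445/' -e 's/(.001,.003,.005)/(.0005,.002)/' -e 's/(-.136,-.134,-.132,-.130,-.128)/(-.133,-.1315,-.130)/' -e 's/^data=\[("blue",S,bb,1,.062),/data=[/' rf.py > rf2.py; python3 rf2.py
```

```text
off2 [-0.3366 -0.5091]
0.0005 -0.133 [0.0446 0.0459 1.1181 0.1662] 4.18770429035351
0.0005 -0.1315 [0.0436 0.045  1.1016 0.1659] 4.0503599684497855
0.0005 -0.13 [0.0427 0.0438 1.1328 0.1655] 4.3325455923048235
0.002 -0.133 [0.0441 0.0467 1.1236 0.1653] 5.39644257856982
0.002 -0.1315 [0.0432 0.0453 0.9146 0.1659] 5.800468847053005
0.002 -0.13 [0.0419 0.044  1.0713 0.1656] 6.164122594270546
```

Request:
drive_tool(targets="0 0 -0.02 0 0 0 255;0 0 0 0 0 0 255;0 0 0 0 0 0 255;0 0 0 0 0 0 255;0 0 0 0 0 0 255;0 0 0 0 0 0 255;0 0 0 0 0 0 255;0 0 0 0 0 0 255;0 0 0 0 0 0 255;0 0 0 0 0 0 255")

```text
time: 9.02
eef_pos: [0.5344, 0.0404, 0.0637]
eef_rot: [0.0, -0.193, 0.981, 0.0]
ft_force: [-4.2, 4.1, 7.4]
opening: 0.0005
finger_force: 3.5
```

```bash
python3 tilt.py blue
```

```text
rest (np.float64(0.06417444178575847), np.float64(91.9548342024098)) now (np.float64(0.04637873813815098), np.float64(97.25460280165912)) drop mm 17.795703647607493 [0.5344 0.0404 0.0637] [-3.8089  2.8826  5.8603] 9.225
pad px [268.9661 231.588 ]
```

Request:
drive_tool(targets="0 0 0.4 0 0 0 255;0 0 0.4 0 0 0 255;0 0 0.4 0 0 0 255;0 0 2 0 0 0 255;0 0 2 0 0 0 255;0 0 0 0 0 0 255;0 0 0 0 0 0 255")

```text
time: 10.1
eef_pos: [0.534, 0.0399, 0.1149]
eef_rot: [-0.0, -0.193, 0.981, 0.0]
ft_force: [-0.6, -0.0, -0.4]
opening: 0.0006
finger_force: 0.0
```

```bash
python3 tilt.py blue; python3 fit.py | grep -v xs; sed -i 's/^/ /;s/^ //' tilt.py
```

```text
rest (np.float64(0.06417444178575847), np.float64(91.9548342024098)) now (np.float64(0.06419142193616878), np.float64(95.35576130774506)) drop mm -0.01698015041030898 [0.534  0.0399 0.1147] [ 0.0176  0.301  -0.3019] 10.3
pad px [267.9888 227.8714]
dist nan
O [nan nan] yaw nan B [nan nan nan] R [ 0.5171 -0.0934  0.0715]
side offs [nan nan] [nan nan]
blue [nan nan] [259.8007 253.3878] 0.04 mount xy nan nan
blue [nan nan] [259.8007 253.3878] 0.045 mount xy nan nan
blue [nan nan] [259.8007 253.3878] 0.05 mount xy nan nan
  pointer end px [nan nan] tip [nan nan] top px [nan nan] [nan nan]
red [337.0157 241.8803] [328.111  217.4184] 0.04 mount xy nan nan
red [337.0157 241.8803] [328.111  217.4184] 0.045 mount xy nan nan
red [337.0157 241.8803] [328.111  217.4184] 0.05 mount xy nan nan
  pointer end px [nan nan] tip [nan nan] top px [nan nan] [nan nan]fit.py:7: RuntimeWarning: invalid value encountered in divide
  return np.array([(w*X).sum(),(w*Y).sum()])/w.sum(), w
```

Run:
```python
import numpy as np
y=-.136059; np.savez("pose.npz",O=np.array([.5928,-.0360]),xm=np.array([np.cos(y),np.sin(y)]),ym=np.array([-np.sin(y),np.cos(y)]),off=np.array([-.3366,.0575]))
```

Request:
drive_tool(targets="-0.6 -4.4 0 0 0 0 255;-0.6 -4.5 0 0 0 0 255;-0.5 -4.4 0 0 0 0 255;0 0 -2 0 0 0 255;0 0 -1.5 0 0 0 255;0 0 -0.4 0 0 0 255;0 0 0 0 0 0 255;0 0 0 0 0 0 255")

```text
time: 11.9
eef_pos: [0.5179, -0.0924, 0.0769]
eef_rot: [0.0, -0.193, 0.981, -0.0]
ft_force: [-0.6, -0.0, -0.2]
opening: 0.0003
finger_force: 0.0
```

```bash
python3 tilt.py red
```

```text
rest (np.float64(0.06361689642309852), np.float64(118.03753185094604)) now (np.float64(0.06361694990376159), np.float64(121.12843479059622)) drop mm -5.34806630647644e-05 [ 0.5176 -0.0927  0.0768] [ 0.4083  0.2921 -0.9602] 12.1
pad px [296.0831 215.0598]
```

Request:
drive_tool(targets="0 0 -0.3 0 0 0 255;0 0 -0.3 0 0 0 255;0 0 -0.2 0 0 0 255;0 0 -0.2 0 0 0 255;0 0 0 0 0 0 255;0 0 0 0 0 0 255")

```text
time: 12.85
eef_pos: [0.5172, -0.093, 0.0665]
eef_rot: [-0.0, -0.193, 0.981, -0.0]
ft_force: [-2.2, -1.5, 6.1]
opening: 0.0003
finger_force: 2.6
```

```bash
python3 tilt.py red
```

```text
rest (np.float64(0.06361689642309852), np.float64(118.03753185094604)) now (np.float64(0.05177837079853929), np.float64(123.58436580891343)) drop mm 11.838525624559233 [ 0.5173 -0.093   0.0665] [-2.5316 -1.2558  4.5644] 13.05
pad px [297.0892 217.0229]
```

Request:
drive_tool(targets="0 0 -0.18 0 0 0 255;0 0 0 0 0 0 255;0 0 0 0 0 0 255")

```text
time: 13.42
eef_pos: [0.5172, -0.093, 0.0647]
eef_rot: [-0.0, -0.193, 0.981, -0.0]
ft_force: [-3.1, -1.8, 5.3]
opening: 0.0005
finger_force: 3.0
```

```bash
python3 tilt.py red; sed -e 's/^data=.*/data=[("red",S,rb,-1,.062),("red",N,rb,-1,.0465)]/' -e 's/(.001,.003,.005)/(.0005,.002)/' -e 's/(-.136,-.134,-.132,-.130,-.128)/(-.133,-.1315,-.130)/' rf.py > rf3.py; python3 rf3.py; sed -i 's/("red",S,rb,-1,.062),//' rf3.py;python3 rf3.py;  python3 - <<'E'
import cv2,numpy as np
N=np.load("now.npz")["S"]
cv2.imwrite("pics/n3.png",cv2.resize(N[200:245,285:345,::-1].astype(np.uint8),None,fx=12,fy=12,interpolation=cv2.INTER_NEAREST))
E
```

```text
rest (np.float64(0.06361689642309852), np.float64(118.03753185094604)) now (np.float64(0.04808815803164586), np.float64(119.21377992411188)) drop mm 15.528738391452663 [ 0.5172 -0.093   0.0647] [-2.6869 -1.9387  6.0438] 13.625
pad px [297.0752 217.5414]
off2 [-0.3366 -0.5091]
0.0005 -0.133 [0.0447 0.0451 1.1961 0.1647] 1.4069579602811575
0.0005 -0.1315 [0.0404 0.0438 1.1861 0.1669] 1.4405323657627305
0.0005 -0.13 [0.0459 0.0422 1.196  0.1696] 1.399649489993565
0.002 -0.133 [0.0394 0.0443 1.2328 0.1654] 2.0350159916254484
0.002 -0.1315 [0.0406 0.0436 1.2254 0.1674] 2.0331429068591538
0.002 -0.13 [0.0398 0.0421 1.2333 0.1696] 2.022314168571299
off2 [-0.3366 -0.5091]
0.0005 -0.133 [0.0385 0.0397 3.6942 0.1658] 0.40152465558416056
0.0005 -0.1315 [0.032  0.0379 3.3908 0.1693] 0.42506348728379284
0.0005 -0.13 [0.037  0.0372 3.109  0.1702] 0.4349482880712895
0.002 -0.133 [0.0362 0.039  3.5114 0.168 ] 0.7070761491393951
0.002 -0.1315 [0.0081 0.0381 3.3721 0.1692] 0.7118341993927048
0.002 -0.13 [0.0405 0.0397 1.556  0.1712] 0.8973235291317911
```

View pics/n3.png

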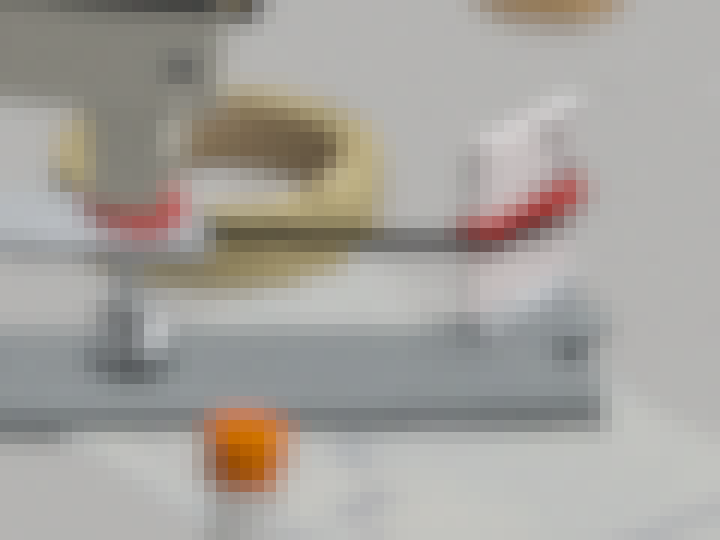

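The red tip is just at the lower edge of the red clip as seen (≈(326,219)), still about 1.8 mm short once parallax is allowed for.

Request:
drive_tool(targets="0 0 -0.08 0 0 0 255;0 0 0 0 0 0 255;0 0 0 0 0 0 255;0 0 0 0 0 0 255")

```text
time: 14.12
eef_pos: [0.5172, -0.093, 0.064]
eef_rot: [-0.0, -0.193, 0.981, -0.0]
ft_force: [-3.0, -1.8, 6.2]
opening: 0.0004
finger_force: 3.2
```

```bash
python3 tilt.py red; sed -i -e 's/N,rb,-1,.0465/N,rb,-1,.0445/' -e 's/-np.zeros//' rf3.py; sed -i 's/data=\[/data=[("blue",S,bb,1,.062),("red",S,rb,-1,.062),/' rf3.py; python3 rf3.py
```

```text
rest (np.float64(0.06361689642309852), np.float64(118.03753185094604)) now (np.float64(0.04724543763836489), np.float64(113.42379296136153)) drop mm 16.37145878473363 [ 0.5172 -0.093   0.064 ] [-2.5021 -2.7133  6.1267] 14.325
pad px [297.0807 217.9115]
off2 [-0.3366 -0.5091]
0.0005 -0.133 [0.046  0.0446 1.0635 0.1662] 5.557776182850272
0.0005 -0.1315 [0.0446 0.0439 1.0644 0.1668] 5.266939571430832
0.0005 -0.13 [0.0434 0.0424 1.0392 0.167 ] 5.673533770965015
0.002 -0.133 [0.0452 0.0439 0.9954 0.1668] 7.094610852279287
0.002 -0.1315 [0.0441 0.0432 0.9815 0.166 ] 7.191601480352183
0.002 -0.13 [0.0428 0.0421 1.089  0.167 ] 8.155365028156716
```

Request:
drive_tool(targets="0 0 -0.04 0 0 0 255;0 0 0 0 0 0 255;0 0 0 0 0 0 255;0 0 0 0 0 0 255;0 0 0 0 0 0 255;0 0 0 0 0 0 255;0 0 0 0 0 0 255;0 0 0 0 0 0 255;0 0 0 0 0 0 255;0 0 0 0 0 0 255")

```text
time: 15.58
eef_pos: [0.5172, -0.093, 0.0636]
eef_rot: [-0.0, -0.193, 0.981, -0.0]
ft_force: [-3.1, -2.4, 5.9]
opening: 0.0007
finger_force: 3.3
```

```bash
python3 tilt.py red
```

```text
rest (np.float64(0.06361689642309852), np.float64(118.03753185094604)) now (np.float64(0.0467139691252683), np.float64(120.25791352070188)) drop mm 16.902927297830225 [ 0.5172 -0.093   0.0636] [-2.3327 -2.8703  5.6824] 15.775
pad px [297.0456 217.9707]
```

Request:
drive_tool(targets="0 0 0.4 0 0 0 255;0 0 0.4 0 0 0 255;0 0 0.4 0 0 0 255;0 0 3 0 0 0 255;0 0 3 0 0 0 255;0 0 3 0 0 0 255;0 0 0 0 0 0 255;0 0 0 0 0 0 255;0 0 0 0 0 0 255")

```text
time: 16.9
eef_pos: [0.5168, -0.0928, 0.1645]
eef_rot: [-0.001, -0.193, 0.981, 0.0]
ft_force: [0.2, 0.8, 0.3]
opening: 0.0006
finger_force: 0.0
```

```bash
python3 tilt.py red; python3 tilt.py blue
```

```text
rest (np.float64(0.06361689642309852), np.float64(118.03753185094604)) now (np.float64(0.06361592019152726), np.float64(117.38680468979639)) drop mm 0.0009762315712619207 [ 0.5172 -0.0929  0.1649] [ 1.0888 -0.0775  0.0474] 17.1
pad px [295.9135 214.4372]
rest (np.float64(0.06417703402660181), np.float64(95.3959993195706)) now (np.float64(0.06415288879521255), np.float64(94.80907558404265)) drop mm 0.02414523138925817 [ 0.5174 -0.0929  0.1653] [ 1.5886 -0.3192 -0.1645] 17.3
pad px [267.9909 227.8708]
```

Both corners are back at rest and nothing has shifted.

```bash
python3 -c "
from rig import r
print(r.sign_off())"
```

```text
the job is handed in; nothing more can be done
None
```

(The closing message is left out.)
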